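# Close up the screen-printing press

### The arm

A 6-joint arm with a two-finger parallel gripper is mounted at the origin on the work surface. World frame = base frame: x ahead of the robot, y to its left, z up, the work surface at z = 0. Lengths are in m, angles in degrees, forces in N, time in s.
With the tool pointing down it reaches from about 0.225 to 0.875 m from the base axis. Payload 3.4 kg.
Tool frame: the origin (TCP) lies midway between the tips of the shut fingers; the grasp point (between the pads) lies 19 mm behind it; z points along the fingers, y is the line along which they close (so a half turn about z gives the same grasp; the last joint's range is limited). The gripper opens to 85 mm and grips with 20 to 120 N. Pads are 22 mm wide; open, the fingers measure 114 mm over their backs; the gripper's body (76 mm by 85 mm) begins 54 mm behind the grasp point. The pads swing forward as they close: fully open they stand 13 mm farther back than shut.
Start: joints at [-6.933, 15.808, 86.224, -0, 77.962, -6.933], TCP at [0.575, -0, 0.231] pointing down, gripper open.
Joint ranges: [-165.64, 165.64], [-43.16, 119.46], [12.63, 154.43], [-67.54, 247.53], [6.08, 155.33], [-154.97, 154.97]. Speed limits (degrees/s): [147.25, 147.25, 180, 180, 180, 180].

### API

Orientations are given as [roll, pitch, yaw] about the fixed x, y, z axes, in that order (R = Rz(yaw) Ry(pitch) Rx(roll)).
In Python, from rig import * gives the robot as it stands. The module is installed in compiled form; this text tells all that it offers.
- The arm moves only by the shell command python3 -m crank 'ROWS' [OPENING]. ROWS is JSON, a list that holds one entry, the list of rows, each a list of 4 numbers: the shift along the tool's x, y, z in m, then the turn about the tool's z in rad. A call has 1 to 12 rows; each row shifts and turns the commanded pose from where the row before left it, along the tool's axes as they then stand; what a row does not reach is not made up. A row lasts 1/10 s, in which the tool goes at most 50 mm and 8.59 degrees, less where a joint would pass 70% of its speed; a pose out of reach is approached as far as the arm can. A call with a gripper value outside its range is refused whole. OPENING is the finger opening in m, from 0 to 0.0854, set as the call begins (- or left out, the last holds). The fingers move at their own pace and stop on an object; the grip force is fixed at half the most. Time passes only in rows, so rows that do not move let the fingers close. It gives the time, the measured TCP pose, the force, the opening and the grip force at its end, in the units of the state.
- read_state(): the state, without advancing time (a new reading comes with each control period).
- capture(name): name is "scene" or "side" or "wrist"; returns a dict with "img" (480x640x3 uint8, red, green, blue), "depth" (480x640 float32, m along the optical axis (not along the pixel's ray), 0 where there is no reading), "fx", "fy", "cx", "cy" (pixels), "R" (3x3) and "t" (3): a world point X has camera coordinates R X + t. Camera axes: x right, y down, z forward; pixel columns grow to the right and rows downward; lengths in m; the calibration is good to about 2 mm. A picture is of the moment at which its call begins.
- hand_in(): hands the job in; it is judged then, once.
The state is a dict: "t": time; "joint_positions": joint angles; "joint_velocities": joint speeds; "effort": joint torques, N m; "tool_pos": TCP position; "eef_rot": TCP orientation; "wrist_force": force on the tool from outside, world axes, zero at the start; "wrist_torque": the same for the moment, N m; "width": finger opening in m; "finger_force": force on a finger pad.
Only numpy, scipy, OpenCV 4.12 (cv2) and the standard library are available. Lean on these libraries where they do the work, as an engineer would, in place of code of your own. Each camera call takes 0.05 s, during which the arm holds its last target. There are 200 camera calls.

### The job

Get the small screen-printing press ready for a print: push the white print board by its blue end cleat until it is fully home against its stop under the raised screen, then press the screen frame down with the fingertips until it lies flat on the board. Only push: do not swing the screen further up out of the way, do not lower it before the board is home, do not slam it, and leave the tubs, jar, bottle and squeegee standing where they are.

Things in the scene. Friction and masses are not known exactly. Their poses are not given: they have to be found in the camera images.
- press: The press: wooden base 300 (x) x 280 (y) x 22 mm, fixed, placed differently each time. Origin: centre of its underside, on the table; x towards the hinge (away from the robot), y to the left, where the board comes out. Two aluminium runners 16 mm high and wide lie at x = +-80 mm out to y = 370 mm, table free between. Two hinge clamps at x = 139, y = +-90 mm, 91 mm high with knobs.
- board (a joint): Travel of the print board along the press's y, m: 0 = fully home (hits its stop there), grows as it is out to the left, at most 0.16. Starts out. It stays where it is left (sliding friction about 2 N plus light damping).
- board_end (a point): Middle of the outer (+y) face of the blue cleat on the board's left end; push it towards press -y. Cleat: 130 mm along x, 16 along y, from 25 to 81 mm above the table; this point 55 mm above it, at press x = 0. At home it is at press y = 215 mm, 75 mm outside the screen frame. White board: 200 mm along x, top 43 mm above the table. Axes as the press.
- screen (a joint): Angle of the screen about its hinge, rad: 0 = flat on the board (stops there), grows as the front edge is raised; starts half open, at most 1.2. The stiff hinge holds the screen at any angle; pressing down on its front rail moves it with about 2 to 6 N. It does not fall by itself.
- screen_edge (a point): Middle of the top face (30 x 280 mm) of the front rail, the screen's free edge nearest the robot; 230 mm from the hinge axis along the frame and 27 mm above it square to the frame; 77 mm above the table when flat. Site z: normal of that face, tips away from the robot as the screen rises. Grey-blue frame 245 deep x 280 wide, rails 30 wide and thick, olive mesh 3 mm at the underside.
- screen_hinge (a point): Middle of the hinge axis, 50 mm above the table, at press x = 125 mm, y = 0. The axis runs along the press's y. The point turns with the screen.
- tub_yellow: White round ink tub with lid, 92 mm wide, 87 high, yellow dot on the lid; loose, origin under its centre. Behind the board's left end.
- tub_green: The same tub with a green dot; loose, to the right of the press. It may trade places with the grey-dotted tub and the jar.
- tub_white: The same tub with a grey dot; loose, to the right of the press.
- jar: Glass jar with red lid, 68 mm wide, 90 high; loose, to the right of the press.
- bottle: White bottle with black cap, 60 mm wide, 170 high; loose, farthest to the right of the press.
- squeegee: Wooden squeegee standing on its green blade, 180 mm long (along its y), 30 wide, 60 high; loose, close behind the hinge clamps, along the press's far side.

How it is judged (in metres and radians):
On the way, in this order (a step that is already met when the one before it is completed fails the run):
1. the board is pushed fully home while the screen is still raised (value of joint board below 0.004 m and value of joint screen above 0.3 rad), for 0.2 s.
2. the screen is pressed down flat on the board (value of joint screen below 0.03 rad and value of joint board below 0.004 m), for 0.2 s.
At the end, for the whole second after the job is handed in: The board is home to within 4 mm and the screen lies flat to within 0.03 rad (7 mm at its front edge); every loose thing stands upright within 30 mm of where it was (all of step 2 and value of joint screen above -0.03 rad and distance of each of tub_yellow, tub_green, tub_white, jar, bottle, squeegee from where it was at the start of the episode below 0.03 m and angle between each of tub_yellow, tub_green, tub_white, jar, bottle, squeegee's own z axis and vertical below 0.2 rad); the robot touches nothing.
It fails at once if the screen is lowered (below 0.3 rad) before the board is home (within 10 mm) (value of joint screen below 0.3 rad and value of joint board above 0.01 m).
It fails at once if the screen is swung further up (above 0.9 rad) (value of joint screen above 0.9 rad).
It fails at once if the screen is slammed (faster than 2 rad/s) (velocity of joint screen below -2 rad/s).
It fails at once if a tub, the jar, the bottle or the squeegee is lifted, toppled or shoved away (30 mm, 0.2 rad) (distance of any of tub_yellow, tub_green, tub_white, jar, bottle, squeegee from where it was at the start of the episode above 0.03 m or angle between any of tub_yellow, tub_green, tub_white, jar, bottle, squeegee's own z axis and vertical above 0.2 rad).
It also fails if it takes over 48 s, if anything falls off the work surface, if the arm or the gripper's body presses on something with over 40 N, if the wrist force passes 120 N, or if a joint passes its speed limit or range.

## Working session

There is one attempt and no reset: what is moved stays moved. The work goes in short steps, Python scripts to look and compute and a shell command to move; the robot and the scene stay as the last step left them, time stands still between calls to the robot, and variables do not carry over. Pictures are saved under pics/ and viewed, at most 10 in all, crops included, and the job is handed in when it is done.

```bash
mkdir -p pics; cat > h.py <<'E'
from rig import *
import numpy as np, cv2
def snap(n,f):
    c=capture(n); cv2.imwrite('pics/'+f+'.png',c['img'][:,:,::-1]); np.savez(f+'.npz',**c); return c
def pt(c,u,v):
    d=np.median([x for x in c['depth'][v-1:v+2,u-1:u+2].ravel() if x>0])
    p=np.array([(u-c['cx'])/c['fx']*d,(v-c['cy'])/c['fy']*d,d]); return c['R'].T@(p-c['t'])
E
python3 - <<'E'
from h import *
s=read_state(); print(s['tool_pos'],s['eef_rot'],s['t'],s['width'])
for n in('scene','side'): c=snap(n,n+'0'); print(n,-c['R'].T@c['t'])
E
```

```text
[5.74468819e-01 7.86438500e-05 2.30422828e-01] [-1.79893950e+02 -1.45681590e-02  8.99998092e+01] 0.0 0.0856033597806236
scene [ 1.1124999  -0.03988327  0.7414292 ]
side [ 0.18332345 -0.73520456  0.8771832 ]
```

View pics/scene0.png

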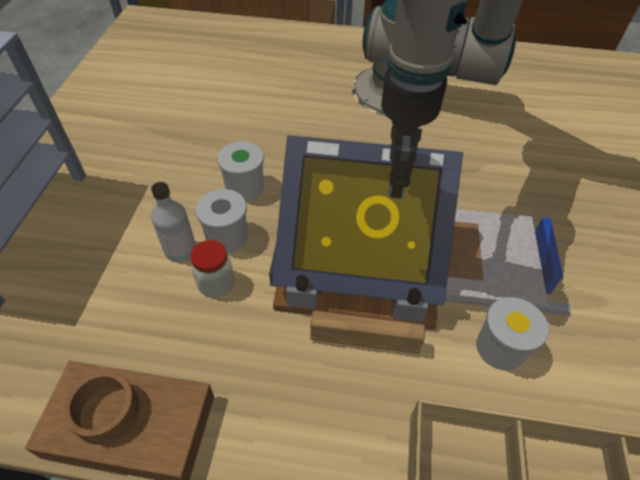

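View pics/side0.png

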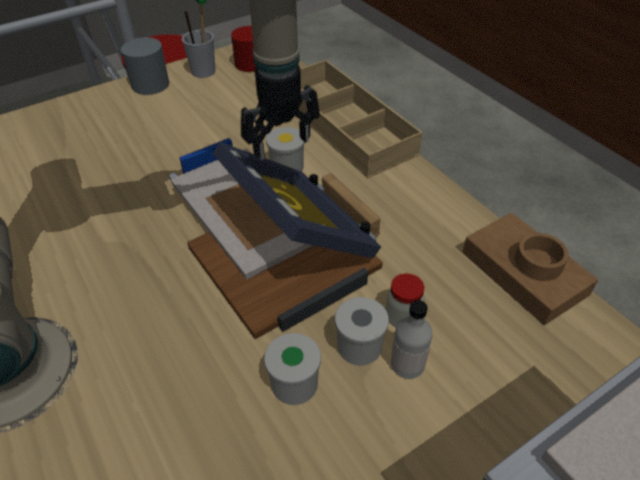

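The scene view shows the screen frame at about (285–460, 140–300), the blue cleat at (548, 255), the yellow tub at (515, 330) and the clamp knobs at (302, 283) and (414, 297). The side view shows the cleat at (207, 155). Next I'll measure these points.

```bash
python3 - <<'E'
from h import *
np.set_printoptions(precision=4,suppress=True)
for n in('scene','side'):
    c=dict(np.load(n+'0.npz')); im=c['img'].astype(int)
    m=(im[...,2]>im[...,0]*2.2)&(im[...,2]>im[...,1]*1.7)&(im[...,2]>70)&(c['depth']>0)
    m=cv2.erode(m.astype(np.uint8),np.ones((2,2)))
    k,l,st,_=cv2.connectedComponentsWithStats(m); i=1+st[1:,4].argmax(); v,u=np.where(l==i)
    P=np.array([pt(c,a,b) for a,b in zip(u,v)])
    P=P[(P[:,2]>.02)&(P[:,2]<.09)]
    r=cv2.minAreaRect(P[:,:2].astype(np.float32)*1000); print(n,st[i],P.min(0),P.max(0),np.median(P,0),r)
    top=P[P[:,2]>.074]; print('top',len(top),cv2.minAreaRect(top[:,:2].astype(np.float32)*1000))
c=dict(np.load('scene0.npz'))
for nm,u,v in [('knobR',302,283),('knobL',414,296),('frame front R',293,147),('front L',455,160),('front mid',372,153),('rear R',282,278),('rear L',440,292),('squeegR',315,322),('squeegL',420,338),('ytub',518,322),('runner end',565,309),('base R',278,302),('baseL',434,318)]: print(nm,pt(c,u,v))
c=dict(np.load('side0.npz'))
for nm,u,v in [('front L',222,152),('front R',302,241),('front mid',262,197),('rear R',372,247),('base near R',250,322),('base near L',193,249),('board corner',245,274),('board outL',176,182),('ytub',286,138)]: print(nm,pt(c,u,v))
E
```

```text
scene [543 219  10  28 163] [0.4698 0.28   0.0766] [0.5342 0.2918 0.0812] [0.4968 0.2845 0.0796] ((502.0267639160156, 285.9127502441406), (11.746556282043457, 64.404541015625), 89.97172546386719)
top 163 ((502.0267639160156, 285.9127502441406), (11.746556282043457, 64.404541015625), 89.97172546386719)
side [182 149  33  22 386] [0.4689 0.278  0.0458] [0.5443 0.2869 0.0836] [0.5043 0.2807 0.0661] ((506.56494140625, 282.9296569824219), (75.46609497070312, 8.687655448913574), 0.9290329217910767)
top 118 ((503.5954895019531, 282.956787109375), (69.53614807128906, 8.652363777160645), 1.096920371055603)
knobR [ 0.6875 -0.1222  0.0909]
knobL [0.6811 0.0548 0.0894]
frame front R [ 0.5159 -0.1665  0.2184]
front L [0.5061 0.0896 0.222 ]
front mid [ 0.5107 -0.0401  0.2206]
rear R [ 0.675  -0.1577  0.0781]
rear L [0.662  0.0965 0.0825]
squeegR [ 0.7356 -0.0931  0.059 ]
squeegL [0.7348 0.0716 0.0566]
ytub [0.6998 0.213  0.0872]
runner end [0.613  0.3245 0.0125]
base R [ 0.6867 -0.1648  0.0204]
baseL [0.6739 0.0995 0.0211]
front L [0.4888 0.0752 0.2254]
front R [ 0.506 -0.179  0.197]
front mid [ 0.4912 -0.0741  0.2233]
rear R [ 0.6623 -0.1742  0.0846]
base near R [ 0.4014 -0.1573  0.0231]
base near L [0.3896 0.0681 0.0228]
board corner [ 0.4423 -0.0642  0.0399]
board outL [0.4376 0.2581 0.045 ]
ytub [0.7001 0.209  0.0893]
```

```bash
python3 -m crank '[[[0,0,-0.03,0],[0,0,-0.03,-0.037],[0.04,0,0,0],[0.04,0,0,0],[0.04,0,0,0],[0.04,0,0,0],[0.04,0,0,0],[0.04,-0.01,0,0],[0.04,-0.01,0,0],[0.04,-0.01,0,0],[0.02,0,0,0],[0,0,0,0]]]' 0
python3 - <<'E'
from h import *
s=read_state(); print(s['tool_pos'],s['eef_rot'],s['t'],s['width'],s['wrist_force'])
snap('wrist','w1'); 
E
```

```text
t: 1.3
tool_pos: [0.532, 0.3411, 0.2905]
eef_rot: [-180.0, -0.0, 92.3]
wrist_force: [0.4, 0.2, -0.0]
width: -0.0001
finger_force: 0.0
[0.53196141 0.34107532 0.29051727] [-1.79966500e+02 -8.62986668e-03  9.23220746e+01] 1.3 -8.52683960657781e-05 [ 0.37553936  0.24741241 -0.00066786]
```

View pics/w1.png

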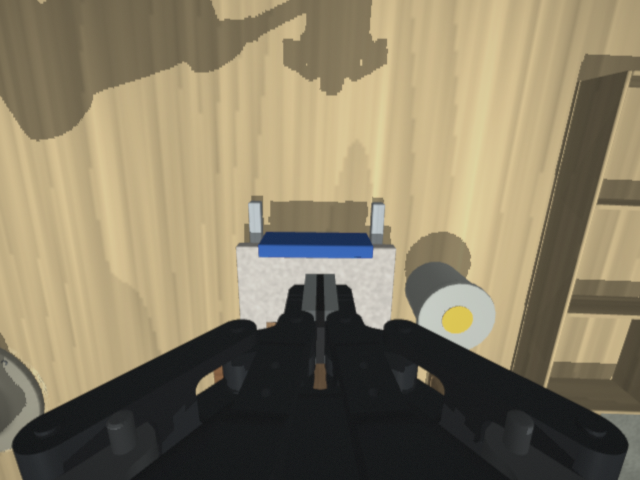

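The wrist view shows the cleat top at rows 246–257, columns 260–373. It is square to the image and centred at column 316, in line with the fingers. I'll check its world position.

```bash
python3 - <<'E'
from h import *
c=dict(np.load('w1.npz'))
for u,v in [(263,251),(316,251),(370,251),(316,247),(316,256),(316,239),(316,242)]: print(u,v,pt(c,u,v).round(4))
E
```

```text
263 251 [0.4702 0.2857 0.0807]
316 251 [0.5298 0.2881 0.0806]
370 251 [0.5903 0.2908 0.0814]
316 247 [0.5296 0.2928 0.0805]
316 256 [0.53   0.2823 0.0811]
316 239 [0.5292 0.295  0.0569]
316 242 [0.5294 0.2952 0.0697]
```

```bash
python3 -m crank '[[[0,0,0.045,0],[0,0,0.045,0],[0,0,0.045,0],[0,0,0.045,0],[0,0,0.035,0],[0,0,0.02,0],[0,0,0,0],[-0.01,0,0,0],[-0.01,0,0,0],[-0.01,0,0,0],[-0.005,0,0,0],[0,0,0,0]]]'
python3 -m crank '[[[-0.01,0,0,0],[-0.01,0,0,0],[-0.01,0,0,0],[-0.01,0,0,0],[-0.01,0,0,0],[-0.01,0,0,0],[-0.01,0,0,0],[-0.01,0,0,0],[-0.01,0,0,0],[0,0,0,0]]]'
```

```text
t: 2.55
tool_pos: [0.5343, 0.3027, 0.0574]
eef_rot: [179.9, -0.0, 92.1]
wrist_force: [-0.6, -0.3, -0.1]
width: 0.0002
finger_force: 0.0
t: 3.55
tool_pos: [0.5368, 0.2116, 0.056]
eef_rot: [-179.9, 0.1, 92.1]
wrist_force: [-1.3, -0.3, -0.4]
width: -0.0003
finger_force: 0.0
```

```bash
python3 -m crank '[[[-0.005,0,0,0],[-0.005,0,0,0],[-0.004,0,0,0]]]'; python3 -m crank '[[[-0.004,0,0,0],[-0.003,0,0,0]]]'; python3 - <<'E'
from h import *
c=snap('side','s2'); im=c['img'][90:330,100:420,::-1]
cv2.imwrite('pics/s2c.png',cv2.resize(im,None,fx=2.4,fy=2.4,interpolation=cv2.INTER_CUBIC))
E
```

```text
t: 3.85
tool_pos: [0.5373, 0.1996, 0.056]
eef_rot: [-180.0, -0.0, 92.1]
wrist_force: [-0.3, 2.3, -0.6]
width: 0.0001
finger_force: 1.2
t: 4.05
tool_pos: [0.5375, 0.1925, 0.056]
eef_rot: [-180.0, 0.0, 92.1]
wrist_force: [-0.0, 2.4, -1.4]
width: -0.0002
finger_force: 1.1
```

View pics/s2c.png

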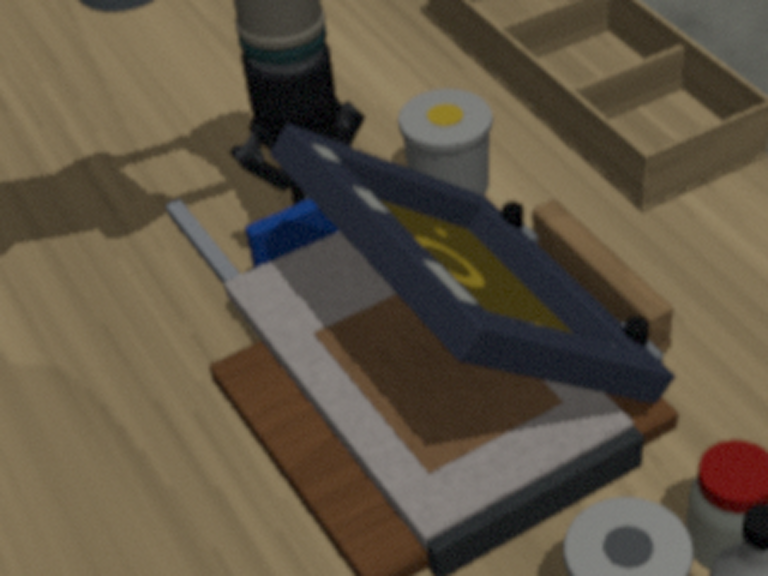

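The side crop shows the board almost against its dark stop at (440, 545). The screen is still raised and the fingers are on the cleat at (300, 190). I'll keep going in small steps until the force rises.

```bash
for i in 1 2; do python3 -m crank '[[[-0.002,0,0,0],[-0.002,0,0,0]]]' | egrep 'pos|wrist'; done; python3 -m crank '[[[-0.002,0,0,0]]]' | egrep 'pos|wrist';python3 -m crank '[[[-0.002,0,0,0]]]' | egrep 'pos|wrist'
```

```text
tool_pos: [0.5378, 0.1887, 0.0562]
wrist_force: [-1.1, 1.6, -1.1]
tool_pos: [0.5379, 0.188, 0.0563]
wrist_force: [-2.3, 16.2, -3.0]
tool_pos: [0.5379, 0.188, 0.0563]
wrist_force: [-2.3, 22.7, -3.4]
tool_pos: [0.5379, 0.188, 0.0564]
wrist_force: [-2.2, 27.0, -4.8]
```

```bash
python3 -m crank '[[[0,0,0,0],[0,0,0,0],[0.01,0,0,0],[0.02,0,0,0],[0.02,0,0,0],[0,0,-0.04,0],[0,0,-0.04,0],[0,0,-0.04,0],[0,0,-0.04,0],[0,0,-0.04,0],[0,0,-0.04,0],[0,0,0,0]]]'
python3 -m crank '[[[-0.04,-0.01,0,0],[-0.04,-0.01,0,0],[-0.04,0,0,0],[-0.04,0,0,0],[-0.04,0,0,0],[-0.04,0,0,0],[-0.02,0,0,0],[0,0,0,0]]]'
python3 - <<'E'
from h import *
c=snap('side','s3'); im=c['img'][90:330,100:420,::-1]
cv2.imwrite('pics/s3c.png',cv2.resize(im,None,fx=2.4,fy=2.4,interpolation=cv2.INTER_CUBIC))
for u,v in [(222,152),(240,172),(280,217),(296,235),(110+172,90+230),(282,318)]: print(u,v,pt(c,u,v).round(4))
E
```

```text
t: 5.9
tool_pos: [0.5398, 0.2307, 0.3034]
eef_rot: [179.2, -0.1, 92.1]
wrist_force: [-0.1, -0.4, -0.1]
width: 0.0001
finger_force: 0.0
t: 6.7
tool_pos: [0.5258, -0.0332, 0.2956]
eef_rot: [-179.9, 0.1, 91.9]
wrist_force: [-0.2, -0.6, -0.9]
width: 0.0
finger_force: 0.0
222 152 [0.4889 0.0755 0.2251]
240 172 [0.4903 0.0056 0.2243]
280 217 [ 0.4925 -0.1329  0.2222]
296 235 [ 0.4952 -0.1792  0.2176]
282 320 [ 0.4477 -0.1957  0.0386]
282 318 [ 0.449  -0.1938  0.0415]
```

View pics/s3c.png

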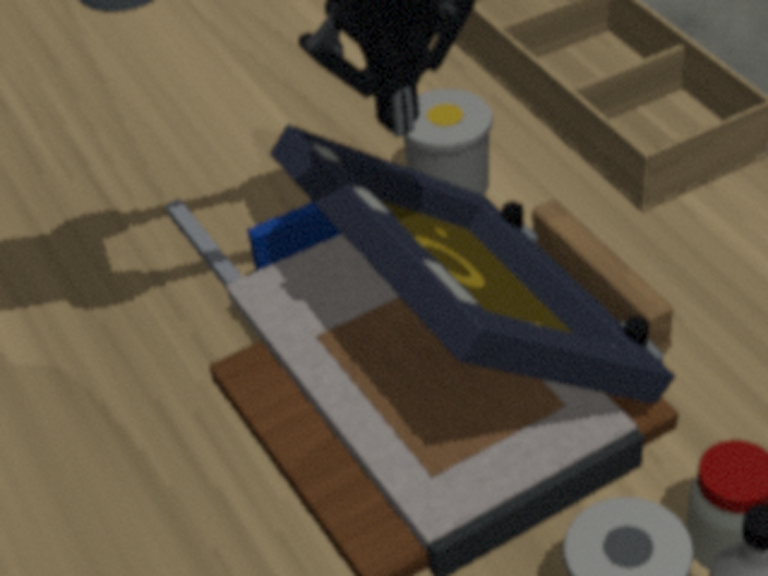

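The crop shows the board home against its stop. The screen is still about 0.7 rad up, and the fingers at (400, 120) hang above its front rail. Next I'll lower them to contact.

```bash
python3 -m crank '[[[0,-0.004,0.025,0],[0,-0.004,0.025,0],[0,0,0.01,0],[0,0,0.005,0]]]' | egrep 'pos|wrist'; for i in 1 2 3; do python3 -m crank '[[[0,0,0.003,0]]]' | egrep 'pos|wrist'; done
```

```text
tool_pos: [0.5176, -0.0292, 0.2303]
wrist_force: [-0.3, -0.5, 0.3]
tool_pos: [0.5186, -0.0296, 0.2285]
wrist_force: [-0.5, 0.8, -0.2]
tool_pos: [0.519, -0.0299, 0.2261]
wrist_force: [0.1, 0.1, -0.1]
tool_pos: [0.5189, -0.0301, 0.223]
wrist_force: [0.8, -0.4, 0.5]
```

```bash
python3 -m crank '[[[0,0,0.004,0],[0,-0.008,0.0085,0],[0,-0.008,0.0085,0],[0,-0.007,0.009,0],[0,-0.007,0.009,0],[0,-0.006,0.010,0],[0,-0.006,0.010,0]]]' | egrep 't:|pos|wrist'; python3 - <<'E'
from h import *
c=snap('side','s4'); im=c['img'][90:330,100:420,::-1]
cv2.imwrite('pics/s4c.png',cv2.resize(im,None,fx=2.4,fy=2.4,interpolation=cv2.INTER_CUBIC))
E
```

```text
t: 8.15
tool_pos: [0.4757, -0.0318, 0.1634]
eef_rot: [180.0, 0.0, 92.1]
wrist_force: [-0.9, 0.4, 4.2]
```

View pics/s4c.png

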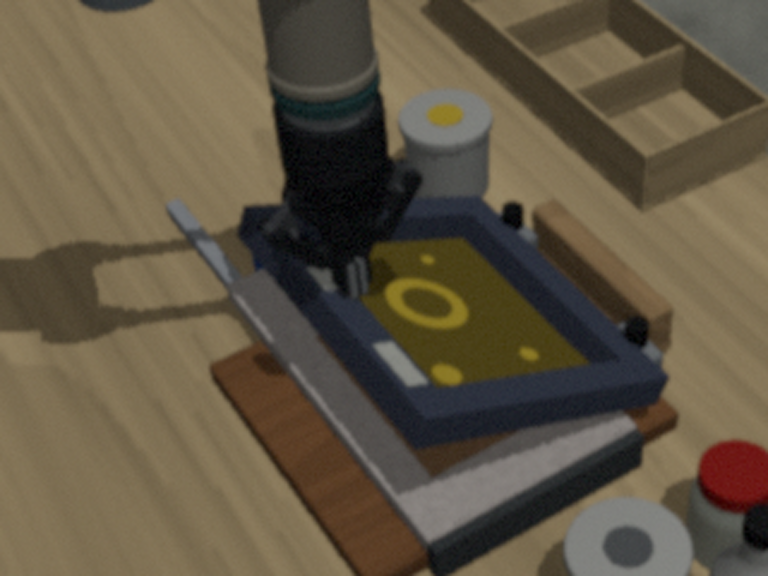

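The fingers are pressing on the front rail at (350, 285). The screen is about 0.4 rad up with 4 N on the wrist, and the board is still home. I'll carry on down the arc.

```bash
python3 -m crank '[[[0,-0.005,0.010,0],[0,-0.005,0.010,0],[0,-0.004,0.011,0],[0,-0.004,0.011,0],[0,-0.003,0.011,0],[0,-0.003,0.011,0],[0,-0.002,0.008,0],[0,-0.002,0.007,0],[0,0,0.003,0]]]' | egrep 't:|pos|wrist'; for i in 1 2 3; do python3 -m crank '[[[0,0,0.002,0],[0,0,0,0]]]' | egrep 'pos|wrist'; done
```

```text
t: 9.1
tool_pos: [0.4479, -0.0327, 0.0808]
eef_rot: [-180.0, -0.0, 92.1]
wrist_force: [-0.7, -0.6, 2.9]
tool_pos: [0.448, -0.0327, 0.079]
wrist_force: [0.4, 0.2, -0.1]
tool_pos: [0.4482, -0.0327, 0.0772]
wrist_force: [-0.7, -0.4, -0.1]
tool_pos: [0.4483, -0.0327, 0.0769]
wrist_force: [-4.4, 0.2, 15.3]
```

```bash
python3 -m crank '[[[0,0,0.001,0],[0,0,0,0],[0,0,0,0],[0,0,0,0],[0,0,-0.005,0],[0,0,-0.02,0],[0,0,-0.04,0],[0,0,-0.04,0],[0,0,-0.04,0],[0,0,-0.04,0],[0,0,0,0],[0,0,0,0]]]' | egrep 't:|pos|wrist'; python3 - <<'E'
from h import *
c=snap('side','s5'); im=c['img'][90:330,100:420,::-1]
cv2.imwrite('pics/s5c.png',cv2.resize(im,None,fx=2.4,fy=2.4,interpolation=cv2.INTER_CUBIC))
for u,v in [(265,248),(258,238),(270,258)]: print(pt(c,u,v).round(4))
E
```

```text
t: 10.9
tool_pos: [0.4486, -0.0328, 0.2599]
eef_rot: [179.9, 0.0, 92.1]
wrist_force: [0.3, -0.6, -0.6]
[ 0.5035 -0.0359  0.0517]
[ 0.5046 -0.0054  0.0532]
[ 0.4984 -0.0651  0.0524]
```

View pics/s5c.png

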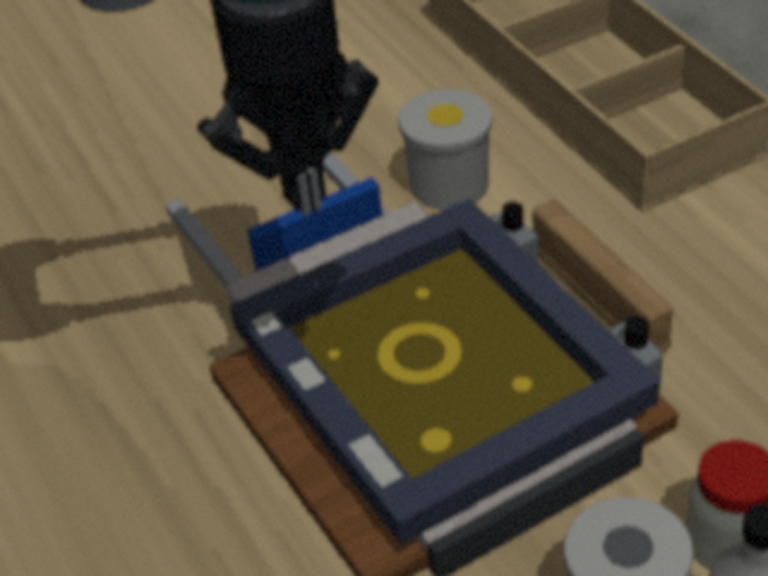

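The screen lies flat: the mesh reads 52 mm high, and pressing bottomed out at 77 mm with 15 N. The board is still at its stop, the tubs, jar and squeegee in view are standing, and the robot is clear.

```bash
python3 -c "from rig import *; print(hand_in())"
```

```text
the job is handed in; nothing more can be done
None
```

I pushed the board home against its stop, pressed the screen flat on it, left the loose things untouched, and handed the job in at about 11 s; no verdict came back.

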